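# Stand up the fallen jar and face it up in the pusher tray

## Robot

A 7-joint arm with a two-finger parallel gripper is mounted at the origin on the work surface. World frame = base frame: x ahead of the robot, y to its left, z up, the work surface at z = 0. Lengths are in m, angles in rad, forces in N, time in s.
With the tool pointing down it reaches from about 0.4 to 0.875 m from the base axis. Payload 6.5 kg.
Tool frame: the origin (TCP) lies on the centre line of the jaws, within the pads' length; the fingertips stand 25 mm ahead of it and the grasp point (between the pads) lies 6 mm ahead of it (tip_reach is the distance from the TCP to the fingertips, in m); z points along the fingers, y is the line along which they close (so a half turn about z gives the same grasp; the last joint's range is limited). The gripper opens to 85 mm and grips with 20 to 120 N. Pads are 22 mm wide; open, the fingers measure 114 mm over their backs; the gripper's body (76 mm by 85 mm) begins 54 mm behind the grasp point. The pads swing forward as they close: fully open they stand 13 mm farther back than shut.
Start: joints at [-1.339, 0.536, -0.004, 1.538, 0.003, 1.067, -0.071], TCP at [0.191, 0.621, 0.256] pointing down, gripper open.
Joint ranges: [-2.7, 2.7], [-0.37, 2.16], [-1.27, 1.26], [0.24, 2.4], [-1.31, 4.45], [0.19, 1.91], [-2.76, 2.76]. Speed limits (rad/s): [2.39, 2.39, 3.14, 3.14, 3.14, 3.14, 3.14].

## Interface

Orientations are given as a 3x3 rotation matrix whose columns are the frame's x, y, z axes.
In Python, from bench import sense, snapshot, camera_model, sign_off, tip_reach gives the robot as it stands. The module is installed in compiled form; this text tells all that it offers.
- The arm moves only by the shell command python3 -m handwheel 'ROWS' [OPENING] [FORCE]. ROWS is JSON, one flat list of numbers, 6 for each row, row after row: the shift along the tool's x, y, z in m, then the turn, a rotation vector about the tool's x, y, z in rad. A call has 1 to 10 rows; each row is the pose to reach, as a shift and turn from the pose commanded when the call began, along the tool's axes at that moment; what a row does not reach only later rows make up. A row lasts 1/10 s, in which the tool goes at most 50 mm and 8.59 degrees, less where a joint would pass 70% of its speed; a pose out of reach is approached as far as the arm can. A call with a gripper value outside its range is refused whole. OPENING is the opening, from -1 (shut) to 1 (fully open), set as the call begins (- or left out, the last holds). The fingers move at their own pace and stop on an object; FORCE is the grip in N (left out, the last holds). Time passes only in rows, so rows that repeat a pose let the fingers close. It gives the time, the measured TCP pose, the force, the opening and the grip force at its end, in the units of the state.
- sense(): the state, without advancing time (a new reading comes with each control period).
- snapshot(name): name is "side" or "top"; returns the picture (400x640x3 uint8, red, green, blue); there is no depth.
- camera_model(name): a dict with "fx", "fy", "cx", "cy" (pixels), "R" (3x3) and "t" (3): a world point X has camera coordinates R X + t. Camera axes: x right, y down, z forward; pixel columns grow to the right and rows downward; lengths in m; the calibration is good to about 2 mm. A picture is of the moment at which its call begins. camera_model takes no time and is no camera call.
- sign_off(): hands the job in; it is judged then, once.
The state is a dict: "clock": time; "q": joint angles; "joint_velocities": joint speeds; "joint_torque": joint torques, N m; "position": TCP position; "eef_rot": TCP orientation; "force": force on the tool from outside, world axes, zero at the start; "ft_torque": the same for the moment, N m; "gripper_width": finger opening in m; "grip_force": force on a finger pad.
Only numpy, scipy, OpenCV 4.12 (cv2) and the standard library are available. Lean on these libraries where they do the work, as an engineer would, in place of code of your own. Each camera call takes 0.05 s, during which the arm holds its last target. There are 200 camera calls.

## Task

A jar of molasses has fallen over on the counter mat: stand it up and load it into the empty middle lane of the spring-pusher tray, upright on the lane floor against the clear front stop, label facing out over the price tickets to the customers like the jars beside it. Press the pusher back with the jar and let it come forward slowly behind it, never let it snap; the jar is glass, so put it down gently. Leave the other jars and goods standing where they are.

Things in the scene. Friction and masses are not known exactly. Their poses are not given: they have to be found in the camera images.
- jar: the fallen jar: square dark glass jar, 60 x 60 mm body 106 mm high, then a round gold lid 56 mm across from 110 to 130 mm; about 0.5 kg, centre of mass 57 mm from the underside. Starts lying on the mat with the label straight up. Origin at the centre of its underside; z axis runs from underside to lid, x axis points out through the label
- jar_label (a point): middle of that jar's cream-and-plum paper label, on the label face, 30 mm from the jar's axis and 53 mm from its underside
- tray: white spring-pusher tray fixed on the counter, x from -135 to 115 mm, 212 mm wide. Origin at the centre of its underside, z up, x axis points to its front (customers' side: clear front stop, paper price tickets). Three lanes along x, at y = 68 (left), 0 (middle, empty), -68 mm (right)
- lane_mid (a point): point on the middle lane's floor on which a jar against the front stop is centred (tray frame 75, 0, 12 mm). Lane 64 mm wide between clear dividers that reach 56 mm above the counter and end at x = 99 mm. The side lanes' jars, as tall as this one, stand 38 mm from the lane's middle: fingers fit before and behind a jar there, not at its sides
- front_stop (a point): middle of the upper inner edge of the clear front stop (tray frame 105, 0, 37 mm): 5 mm thick, its top 37 mm above the counter
- pusher_mid (a joint): how far the middle spring pusher is pressed back from its foremost rest, in m (0 to 0.080); 0.045 behind one jar. At 0 its paddle is only 15 mm behind the front stop, so a jar goes in only by pressing the paddle back. Spring force 1.5 N at 0 to 2.7 N at the back; let go, it flies forward
- pusher_mid_face (a point): top centre of the front face of the middle pusher's black paddle (tray x = 90 mm at joint 0); 48 mm wide, from the lane floor to 82.5 mm above the counter, pressed straight back along the lane (tray -x)
- left_front: identical jar (60 x 60 x 130 mm), already standing label out in the tray, front of the left lane; origin and axes as for the fallen jar
- left_back: identical jar (60 x 60 x 130 mm), already standing label out in the tray, second in the left lane; same axes
- right_front: identical jar (60 x 60 x 130 mm), already standing label out in the tray, front of the right lane; same axes
- mat: black ribbed rubber counter mat, 380 x 260 mm (x, y), 3 mm thick, fixed; origin at the centre of its underside
- syrup: dark round syrup bottle with red cap, 60 mm across, 195 mm tall, standing loose on the counter or mat; origin at the centre of its underside, z up; leave it alone
- paste_tin: steel tin with a red band, 72 mm across, 85 mm tall, standing loose on the counter or mat; origin at the centre of its underside, z up; leave it alone
- olive_jar: green round jar with green lid, 68 mm across, 105 mm tall, standing loose on the counter or mat; origin at the centre of its underside, z up; leave it alone
- jug: blue vinegar jug, 62 x 98 mm (x, y), 152 mm tall with white cap, standing loose on the counter or mat; origin at the centre of its underside, z up; leave it alone
- sugar_pack: paper packet with blue band, 55 x 85 mm (x, y), 126 mm tall, standing loose on the counter or mat; origin at the centre of its underside, z up; leave it alone
- knife: red-handled knife lying on the counter along its y axis, 22 mm wide, from y = -110 to 137 mm, 14 mm high, origin at the joint of handle and blade; leave it alone
There are look-alikes about, which are no part of the job. What is shaped like the left_front but orange is not meant. What is shaped like the left_back but purple is not meant.

How it is judged:
At the end, for the whole second after the job is handed in: Jar at rest in the middle lane: upright (0.06 rad) on the floor, within 6 mm of the front stop, centred within 8 mm, label to the front (0.1 rad), pusher behind it (0.040 to 0.054 m). Other jars upright within 10 mm of their places, other goods upright within 20 mm (angle between each of jar, left_front, left_back, right_front's own z axis and vertical below 0.06 rad and x of jar in the frame of tray between 0.069 and 0.079 m and y of jar in the frame of tray between -0.008 and 0.008 m and z of jar in the frame of tray between 0.009 and 0.016 m and x of jar_label in the frame of tray above 0.098 m and angle between the x axis of jar and the x axis of tray, either way round below 0.1 rad and value of joint pusher_mid between 0.04 and 0.054 m and linear speed of jar below 0.01 m/s and distance of each of left_front, left_back, right_front from where it was at the start of the episode below 0.01 m and distance of each of syrup, paste_tin, olive_jar, jug, sugar_pack, knife from where it was at the start of the episode below 0.02 m and angle between each of syrup, paste_tin, olive_jar, jug, sugar_pack's own z axis and vertical below 0.1 rad); the robot touches nothing.
It fails at once if the middle pusher runs forward faster than 0.25 m/s (it snapped) (velocity of joint pusher_mid below -0.25 m/s).
It fails at once if the glass jar is banged against mat or tray (more than 150 N) (contact force between jar and mat above 150 N or contact force between jar and tray above 150 N).
It fails at once if a jar already in the tray is lifted, tipped or moved more than 15 mm (distance of any of left_front, left_back, right_front from where it was at the start of the episode above 0.015 m or angle between any of left_front, left_back, right_front's own z axis and vertical above 0.15 rad).
It fails at once if other goods on the counter are tipped over or moved more than 20 mm (distance of any of syrup, paste_tin, olive_jar, jug, sugar_pack, knife from where it was at the start of the episode above 0.02 m or angle between any of syrup, paste_tin, olive_jar, jug, sugar_pack's own z axis and vertical above 0.3 rad).
It also fails if it takes over 67 s, if anything falls off the work surface, if the arm or the gripper's body presses on something with over 40 N, if the wrist force passes 120 N, or if a joint passes its speed limit or range.

## Working session

There is one attempt and no reset: what is moved stays moved. The work goes in short steps, Python scripts to look and compute and a shell command to move; the robot and the scene stay as the last step left them, time stands still between calls to the robot, and variables do not carry over. Pictures are saved under pics/ and viewed, at most 12 in all, crops included, and the job is handed in when it is done.

```bash
mkdir -p pics; python3 - <<'E'
from bench import *
import cv2, numpy as np
np.set_printoptions(precision=4,suppress=True)
for n in ("side","top"):
    cv2.imwrite(f"pics/{n}0.png",snapshot(n)[:,:,::-1]); print(n,camera_model(n))
s=sense(); print(s, tip_reach)
E
```

```text
side {'fx': 366.6688894692065, 'fy': 366.6688894692065, 'cx': 317.8978208027968, 'cy': 200.33398461787456, 'R': array([[ 0.9943, -0.1043, -0.0226],
       [-0.0801, -0.5889, -0.8042],
       [ 0.0706,  0.8014, -0.5939]]), 't': array([-0.5166,  0.1181,  1.1973])}
top {'fx': 467.23895367462137, 'fy': 467.23895367462137, 'cx': 327.5427690541094, 'cy': 199.56045622798382, 'R': array([[ 0.0266, -0.9996,  0.0019],
       [-0.9783, -0.0264, -0.2055],
       [ 0.2054,  0.0036, -0.9787]]), 't': array([-0.0299,  0.5244,  1.3462])}
{'clock': 0.1, 'q': array([-1.3392,  0.5371, -0.0044,  1.5388,  0.0026,  1.0673, -0.0712]), 'joint_velocities': array([-0.0013, -0.002 ,  0.0003, -0.0018, -0.0014, -0.0016, -0.0008]), 'joint_torque': array([  0.0022, -58.4565,   1.0516, -25.9774,   0.0127,   0.0046,
         0.    ]), 'position': array([0.1906, 0.6209, 0.2555]), 'eef_rot': array([[-0.956 ,  0.2934, -0.0004],
       [ 0.2934,  0.956 , -0.0016],
       [-0.0001, -0.0016, -1.    ]]), 'force': array([-0.0333, -0.7253,  0.1316]), 'ft_torque': array([-0.0556,  0.0129,  0.0522]), 'grip_force': 0.0, 'gripper_width': 0.08524393239599802} 0.025
```

View pics/side0.png

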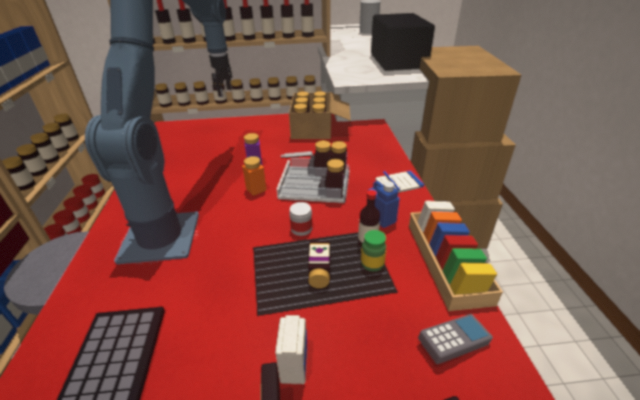

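View pics/top0.png

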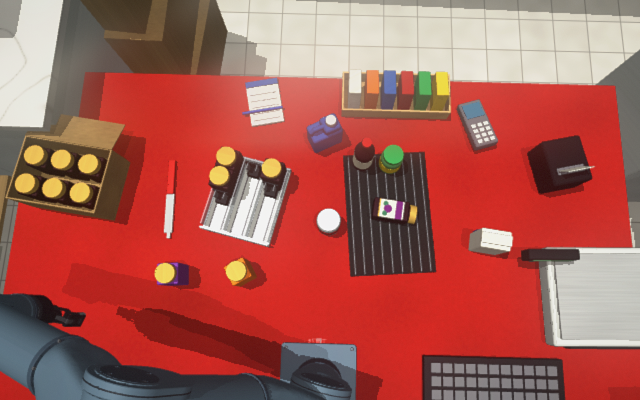

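Side view: the jar lies on the mat at about (319,265), lid toward the camera. Top view: the jar is at (395,210), lid to the right. The tray is at (248,200), its front at the top of the picture. I'll take a zoomed crop to measure from.

```bash
python3 - <<'E'
import cv2, numpy as np
a=cv2.imread("pics/top0.png")
t=cv2.resize(a[130:260,190:310],None,fx=4.5,fy=4.5,interpolation=cv2.INTER_CUBIC)
j=cv2.resize(a[180:240,360:430],None,fx=3,fy=3,interpolation=cv2.INTER_CUBIC)
o=np.zeros((585,760,3),np.uint8);o[:,:540]=t[:585,:540];o[:180,545:755]=j
b=cv2.imread("pics/side0.png");k=cv2.resize(b[235:295,290:360],None,fx=3,fy=3,interpolation=cv2.INTER_CUBIC);o[200:380,545:755]=k
cv2.imwrite("pics/crop0.png",o)
k=cv2.resize(b[135:210,265:365],None,fx=7,fy=7,interpolation=cv2.INTER_CUBIC);cv2.imwrite("pics/crop1.png",k)
E
```

```text
(no output)
```

View pics/crop0.png

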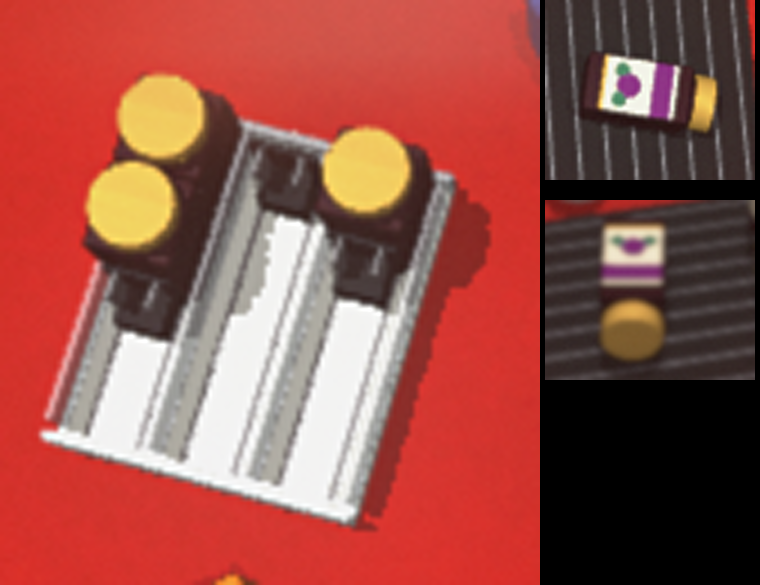

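View pics/crop1.png

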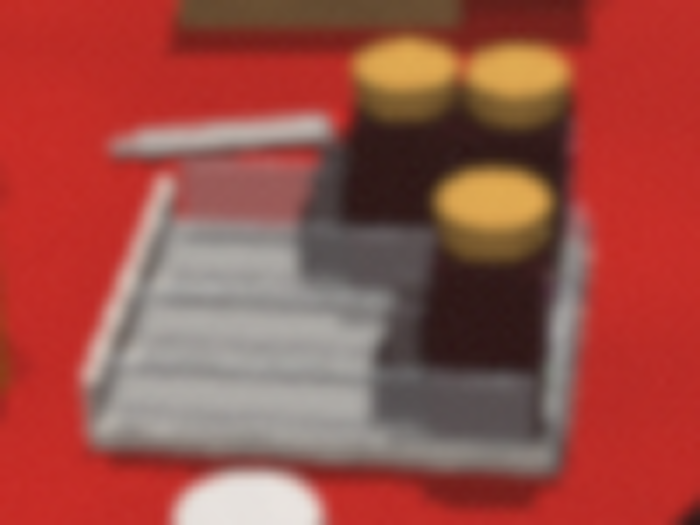

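Three lids in the tray, at (162,115), (131,205) and (367,170) in the crop, give the tray pose. The fallen jar lies with its label up and its lid pointing right. I'll fit the poses next and overlay the models.

```bash
cat >h.py <<'E'
import cv2, numpy as np
from bench import camera_model
np.set_printoptions(precision=4,suppress=True)
M={n:camera_model(n) for n in("side","top")}
def proj(n,X):
    m=M[n];c=np.atleast_2d(X)@m["R"].T+m["t"]
    return np.c_[m["fx"]*c[:,0]/c[:,2]+m["cx"],m["fy"]*c[:,1]/c[:,2]+m["cy"]]
def ray(n,p,z):
    m=M[n];d=m["R"].T@[(p[0]-m["cx"])/m["fx"],(p[1]-m["cy"])/m["fy"],1];c=-m["R"].T@m["t"]
    return c+d*(z-c[2])/d[2]
def fr(p):  # x,y,yaw
    c,s=np.cos(p[2]),np.sin(p[2]);return np.array([[c,-s,0],[s,c,0],[0,0,1]])
E
python3 - <<'E'
from h import *
from scipy.optimize import least_squares
P=np.array([[75,68,142],[15,68,142],[75,-68,142]])/1e3
T=(np.array([[162,115],[131,205],[367,170]])+.5)/4.5-.5+[190,130]
S=(np.array([[405,70],[518,72],[493,202]])+.5)/7-.5+[265,135]
# order in side: left_back, left_front, right_front
S=S[[1,0,2]]
w=lambda p,X:X@fr(p).T+[p[0],p[1],0]
for sel in("t","s","ts"):
    f=lambda p:np.r_[((proj("top",w(p,P))-T).ravel() if 't' in sel else []),((proj("side",w(p,P))-S).ravel() if 's' in sel else [])]
    r=least_squares(f,[.6,.1,-.2]);print(sel,r.x,r.fun)
t=r.x
# jar: gold + label segmentation in top
a=cv2.imread("pics/top0.png");h=cv2.cvtColor(a,cv2.COLOR_BGR2HSV)
def big(m):
    n,l,st,c=cv2.connectedComponentsWithStats(m.astype(np.uint8));i=1+np.argmax(st[1:,4]);ys,xs=np.where(l==i);return cv2.minAreaRect(np.c_[xs,ys].astype(np.float32)),xs,ys
sub=np.zeros(a.shape[:2],bool);sub[190:232,368:424]=1
gold=sub&(h[...,0]>12)&(h[...,0]<35)&(h[...,1]>120)&(h[...,2]>120)
lab=sub&((h[...,2]>85)&~gold)&((h[...,1]<80)|((h[...,0]>125)&(h[...,0]<165)))
for nm,m in(("gold",gold),("lab",lab)):
    m=cv2.morphologyEx(m.astype(np.uint8),cv2.MORPH_CLOSE,np.ones((5,5)));m=cv2.morphologyEx(m,cv2.MORPH_OPEN,np.ones((3,3)))
    (c,sz,an),xs,ys=big(m);print(nm,c,sz,an,(xs.mean(),ys.mean()),"world",ray("top",c,.063 if nm=="lab" else .033))
for n,p in(("syrup",[(365,142,.195)]),("olive",[(393,154,.105)]),("tin",[(328,221,.085)]),("jug",[(331,121,.152)])):
    print(n,ray("top",p[0][:2],p[0][2]))
print("cam",-M["top"]["R"].T@M["top"]["t"])
E
```

```text
t [ 0.5389  0.231  -0.2396] [-0.1324  0.1916  0.2732 -0.2354 -0.1425  0.0513]
s [ 0.5402  0.2253 -0.2349] [-0.1652  0.1374  0.1156 -0.2355  0.0463  0.0894]
ts [ 0.5396  0.2302 -0.2373] [ 0.1133  0.0039  0.5686 -0.414   0.1323 -0.2421 -0.4848 -0.4347 -0.1553
 -0.8203 -0.3818 -0.5898]
gold (412.6639404296875, 213.69671630859375) (6.880716323852539, 17.20178985595703) 5.194429397583008 (np.float64(412.4873949579832), np.float64(213.5966386554622)) world [ 0.4927 -0.2744  0.033 ]
lab (391.9384765625, 208.49232482910156) (24.80694580078125, 19.845556259155273) 7.125016689300537 (np.float64(391.8467908902692), np.float64(208.56935817805382)) world [ 0.5013 -0.2076  0.063 ]
syrup [ 0.6607 -0.1155  0.195 ]
olive [ 0.6568 -0.2053  0.105 ]
tin [ 0.455 -0.019  0.085]
jug [ 0.7364 -0.02    0.152 ]
cam [ 0.2372 -0.0209  1.4252]
```

```bash
cat >>h.py <<'E'
from scipy.spatial.transform import Rotation as Ro
def rel(p,Rm,s=None):
    "shift mm and turn deg/rad from the present pose, tool axes"
    from bench import sense
    s=s or sense();R=s["eef_rot"]
    r=Ro.from_matrix(R.T@Rm).as_rotvec()
    print("shift",R.T@(np.array(p)-s["position"]),"rot",r,"deg",np.degrees(np.linalg.norm(r)))
def tool(z,y):
    z=np.array(z,float);z/=np.linalg.norm(z);y=np.array(y,float);y-=z*(y@z);y/=np.linalg.norm(y)
    return np.c_[np.cross(y,z),y,z]
E
python3 - <<'E'
from h import *
L=ray("side",(319.0,252.0),.063);E=ray("side",((632-545+.5)/3-.5+290,(332-200+.5)/3-.5+235),.033)
print("side label",L,"lid end",E,E-L)
d=np.array([-.105,-.994,0]);y=[.994,-.105,0]
rel([.55,.25,.30],tool([0,0,-1],[.75,.66,0]))
R=tool(-d*.5+[0,0,-.866],y)
G=np.array([.4985,-.2345,.040]);T=G-R[:,2]*.006
print("grasp TCP",T);rel(T,R)
E
```

```text
side label [ 0.503  -0.2013  0.063 ] lid end [ 0.4939 -0.2724  0.033 ] [-0.0092 -0.0711 -0.03  ]
shift [-0.4524 -0.2492 -0.0441] rot [-0.0015  0.0005  0.5514] deg 31.59151032501434
grasp TCP [ 0.4982 -0.2375  0.0452]
shift [-0.5459 -0.73    0.2115] rot [-0.3614  0.4383  1.3443] deg 83.61746385563032
```

```bash
python3 -m handwheel '[-0.45,-0.25,-0.044,0,0,0.55, -0.45,-0.25,-0.044,0,0,0.55, -0.45,-0.25,-0.044,0,0,0.55, -0.45,-0.25,-0.044,0,0,0.55, -0.45,-0.25,-0.044,0,0,0.55, -0.45,-0.25,-0.044,0,0,0.55, -0.45,-0.25,-0.044,0,0,0.55, -0.45,-0.25,-0.044,0,0,0.55, -0.45,-0.25,-0.044,0,0,0.55, -0.45,-0.25,-0.044,0,0,0.55]' 1
python3 - <<'E'
from h import *
d=np.array([-.105,-.994,0]);y=[.994,-.105,0]
rel([.505,-.26,.25],tool([0,0,-1],y))
E
```

```text
clock: 1.1
position: [0.5369, 0.2606, 0.2988]
eef_rot: [[-0.662, 0.75, -0.0], [0.75, 0.662, -0.0], [0.0, -0.0, -1.0]]
force: [0.1, 0.6, 0.5]
gripper_width: 0.0858
grip_force: 0.0
shift [-0.3692 -0.3685  0.0489] rot [-0.0005 -0.      0.8285] deg 47.46901260509063
```

```bash
python3 -m handwheel '[-0.37,-0.37,0.049,0,0,0.83, -0.37,-0.37,0.049,0,0,0.83, -0.37,-0.37,0.049,0,0,0.83, -0.37,-0.37,0.049,0,0,0.83, -0.37,-0.37,0.049,0,0,0.83, -0.37,-0.37,0.049,0,0,0.83, -0.37,-0.37,0.049,0,0,0.83, -0.37,-0.37,0.049,0,0,0.83, -0.37,-0.37,0.049,0,0,0.83, -0.37,-0.37,0.049,0,0,0.83]'
python3 -m handwheel '[0,0,0,0,0,0, 0,0,0,0,0,0]'
python3 - <<'E'
from h import *
d=np.array([-.105,-.994,0]);y=[.994,-.105,0]
R=tool(-d*.5+[0,0,-.866],y);G=np.array([.4985,-.2325,.040]);T=G-R[:,2]*.006
rel(T-R[:,2]*.11,R)
from bench import sense;print(sense()["q"])
E
```

```text
clock: 2.1
position: [0.5045, -0.2362, 0.2519]
eef_rot: [[0.106, 0.994, -0.0], [0.994, -0.106, 0.0], [0.0, -0.0, -1.0]]
force: [1.7, 0.1, 0.3]
gripper_width: 0.0854
grip_force: 0.0
clock: 2.3
position: [0.5043, -0.2357, 0.2518]
eef_rot: [[0.11, 0.994, -0.001], [0.994, -0.11, 0.0], [-0.0, -0.001, -1.0]]
force: [0.4, 0.6, -0.6]
gripper_width: 0.0855
grip_force: 0.0
shift [-0.0555 -0.0057  0.1114] rot [ 0.0003  0.5235 -0.005 ] deg 29.993411663519723
[-0.0808  0.4256  0.5718  1.8194 -0.2726  0.9765  0.4947]
```

```bash
python3 -m handwheel '[-0.0555,-0.006,0.111,0,0.52,0, -0.0555,-0.006,0.111,0,0.52,0, -0.0555,-0.006,0.111,0,0.52,0, -0.0555,-0.006,0.111,0,0.52,0, -0.0555,-0.006,0.111,0,0.52,0, -0.0555,-0.006,0.111,0,0.52,0, -0.0555,-0.006,0.111,0,0.52,0]'
python3 - <<'E'
from h import *
from bench import snapshot
d=np.array([-.105,-.994,0]);y=[.994,-.105,0]
R=tool(-d*.5+[0,0,-.866],y);G=np.array([.4985,-.2325,.040]);T=G-R[:,2]*.006
rel(T,R)
a=snapshot("top")[130:290,320:460,::-1];b=snapshot("side")[180:340,240:400,::-1]
cv2.imwrite("pics/pre.png",np.hstack([cv2.resize(a,(350,400),interpolation=2),cv2.resize(b,(400,400),interpolation=2)]))
E
```

```text
clock: 3.0
position: [0.495, -0.2866, 0.1426]
eef_rot: [[0.088, 0.995, 0.053], [0.864, -0.102, 0.493], [0.496, 0.002, -0.868]]
force: [-0.9, -0.4, -0.4]
gripper_width: 0.0853
grip_force: 0.0
shift [-0.0039 -0.0023  0.1099] rot [0.0006 0.0046 0.0035] deg 0.3336278179879373
```

View pics/pre.png

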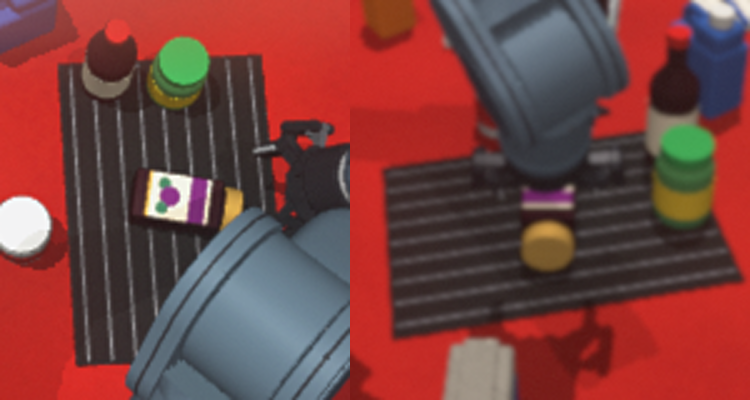

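The fingers straddle the jar, with their centre and the lid both near column 547 in the side crop, so I'll descend along the tool axis and grip.

```bash
python3 -m handwheel '[-0.001,-0.001,0.03,0,0,0, -0.002,-0.002,0.06,0,0,0, -0.003,-0.002,0.08,0,0,0, -0.004,-0.002,0.09,0,0,0, -0.004,-0.002,0.10,0,0,0, -0.004,-0.002,0.105,0,0,0, -0.004,-0.002,0.11,0,0,0, -0.004,-0.002,0.11,0,0,0]'
python3 -m handwheel '[0,0,0,0,0,0, 0,0,0,0,0,0, 0,0,0,0,0,0, 0,0,0,0,0,0, 0,0,0,0,0,0, 0,0,0,0,0,0, 0,0,0,0,0,0, 0,0,0,0,0,0]' -0.6 50
```

```text
clock: 3.9
position: [0.4968, -0.2379, 0.0439]
eef_rot: [[0.092, 0.994, 0.053], [0.863, -0.107, 0.494], [0.497, 0.0, -0.868]]
force: [0.2, 0.5, -1.3]
gripper_width: 0.0855
grip_force: 0.0
clock: 4.7
position: [0.4971, -0.2388, 0.0445]
eef_rot: [[0.093, 0.994, 0.055], [0.863, -0.107, 0.493], [0.496, 0.001, -0.868]]
force: [-1.7, -2.0, 5.3]
gripper_width: 0.0596
grip_force: 55.0
```

```bash
python3 -m handwheel '[0.025,0,-0.043,0,0,0, 0.05,0,-0.087,0,0,0, 0.085,0,-0.148,0,-0.1,0, 0.085,0,-0.148,0,-0.25,0, 0.085,0,-0.148,0,-0.4,0, 0.085,0,-0.148,0,-0.55,0, 0.085,0,-0.148,0,-0.7,0, 0.085,0,-0.148,0,-0.85,0, 0.085,0,-0.148,0,-1.0,0, 0.085,0,-0.148,0,-1.0,0]'
python3 -c "
from h import *
from bench import sense;print(sense()['q'],sense()['ft_torque'])"
```

```text
clock: 5.7
position: [0.4985, -0.2295, 0.2116]
eef_rot: [[0.08, 0.996, -0.047], [0.882, -0.093, -0.461], [-0.463, -0.005, -0.886]]
force: [0.6, 0.7, -5.1]
gripper_width: 0.0593
grip_force: 56.6
[-0.536   0.5532  0.8159  1.9818  0.1327  0.7188  0.0002] [ 1.1321 -0.1288  0.0094]
```

```bash
python3 -m handwheel '[0,0,0,0,-0.14,0, 0,0,0,0,-0.28,0, 0,0,0,0,-0.42,0, 0,0,0,0,-0.56,0, 0,0,0,0,-0.57,0, 0,0,0,0,-0.57,0, 0,0,0,0,-0.57,0]'
python3 -c "
from h import *
from bench import sense,snapshot;s=sense();print(s['q'],s['ft_torque'])
a=snapshot('top')[130:290,320:460,::-1];b=snapshot('side')[160:340,220:400,::-1]
cv2.imwrite('pics/up.png',np.hstack([cv2.resize(a,(350,400),interpolation=2),cv2.resize(b,(400,400),interpolation=2)]))
rel([.485,-.25,.18],tool([-.105*.866,-.994*.866,-.5],[.994,-.105,0]))"
```

```text
clock: 6.4
position: [0.4961, -0.2389, 0.2154]
eef_rot: [[0.057, 0.994, -0.094], [0.498, -0.11, -0.86], [-0.865, 0.002, -0.502]]
force: [0.2, -0.6, -4.8]
gripper_width: 0.0597
grip_force: 56.8
[-0.8746  0.9857  1.0588  2.0187  0.344   0.6987 -0.4151] [ 1.7618 -0.2594 -0.0153]
shift [ 0.0246 -0.0101  0.0285] rot [-0.0028 -0.0023 -0.0054] deg 0.3740479470322604
```

View pics/up.png

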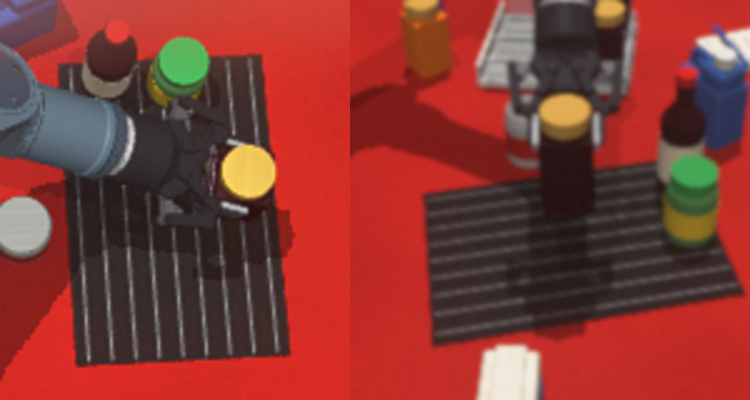

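The jar now hangs upright in the grip, clear of the other goods. I'll lower it to the mat.

```bash
python3 -m handwheel '[0.02,0,0.0116,0,0,0, 0.045,0,0.0261,0,0,0, 0.068,0,0.0395,0,0,0, 0.085,0,0.0493,0,0,0, 0.095,0,0.0551,0,0,0, 0.0985,0,0.0571,0,0,0, 0.0985,0,0.0571,0,0,0]'
python3 -m handwheel '[0.001,0,0.0006,0,0,0, 0.002,0,0.0012,0,0,0, 0.003,0,0.0017,0,0,0, 0.003,0,0.0017,0,0,0]'
```

```text
clock: 7.2
position: [0.497, -0.2384, 0.1012]
eef_rot: [[0.054, 0.994, -0.092], [0.496, -0.107, -0.862], [-0.867, 0.001, -0.499]]
force: [-0.2, 0.9, -3.8]
gripper_width: 0.0594
grip_force: 56.8
clock: 7.6
position: [0.4967, -0.2381, 0.0973]
eef_rot: [[0.053, 0.994, -0.092], [0.495, -0.107, -0.862], [-0.867, 0.0, -0.498]]
force: [-0.4, -0.4, -4.9]
gripper_width: 0.0596
grip_force: 56.8
```

```bash
python3 -m handwheel '[0.001,0,0.0006,0,0,0, 0.002,0,0.0012,0,0,0, 0.003,0,0.0017,0,0,0, 0.003,0,0.0017,0,0,0]'
python3 -m handwheel '[0.001,0,0.0006,0,0,0, 0.002,0,0.0012,0,0,0, 0.003,0,0.0017,0,0,0, 0.003,0,0.0017,0,0,0]'
```

```text
clock: 8.0
position: [0.4966, -0.2382, 0.0936]
eef_rot: [[0.053, 0.994, -0.093], [0.495, -0.107, -0.862], [-0.867, -0.0, -0.498]]
force: [0.0, -0.1, -5.6]
gripper_width: 0.0591
grip_force: 56.8
clock: 8.4
position: [0.4967, -0.2391, 0.0925]
eef_rot: [[0.054, 0.994, -0.093], [0.492, -0.108, -0.864], [-0.869, 0.0, -0.495]]
force: [0.5, 4.1, 9.2]
gripper_width: 0.0593
grip_force: 57.7
```

```bash
python3 -m handwheel '[0,0,0,0,0,0, 0,0,0,0,0,0, 0,0,0,0,0,0, 0,0,0,0,0,0, 0,0,0,0,0,0]' 1
python3 -m handwheel '[0,0,-0.01,0,0,0, 0,0,-0.03,0,0,0, -0.01,0,-0.06,0,0,0, -0.05,0,-0.1,0,0,0, -0.1,0,-0.12,0,0,0, -0.15,0,-0.13,0,0,0, -0.15,0,-0.13,0,0.1,0, -0.15,0,-0.13,0,0.2,0, -0.15,0,-0.13,0,0.3,0]'
python3 - <<'E'
from h import *
from bench import snapshot,sense
print(sense()["q"])
rel([.49,-.25,.28],tool([0,0,-1],[.105,.994,0]))
a=snapshot("top");b=snapshot("side");cv2.imwrite("pics/st.png",a[:,:,::-1]);cv2.imwrite("pics/ss.png",b[:,:,::-1])
a=a[130:290,320:460,::-1];b=b[160:340,220:400,::-1]
cv2.imwrite('pics/stand.png',np.hstack([cv2.resize(a,(350,400),interpolation=2),cv2.resize(b,(400,400),interpolation=2)]))
E
```

```text
clock: 8.9
position: [0.4965, -0.2383, 0.0903]
eef_rot: [[0.053, 0.994, -0.093], [0.495, -0.107, -0.863], [-0.867, -0.0, -0.497]]
force: [0.8, -0.0, -0.1]
gripper_width: 0.0851
grip_force: 0.0
clock: 9.8
position: [0.5007, -0.1996, 0.2859]
eef_rot: [[0.079, 0.994, -0.071], [0.731, -0.106, -0.674], [-0.678, 0.001, -0.735]]
force: [0.2, -0.6, -0.3]
gripper_width: 0.0856
grip_force: 0.0
[-0.8714  0.6179  1.0578  1.9623  0.2839  0.8711 -0.1965]
shift [-0.0337 -0.0053  0.0391] rot [-0.5824  0.5833 -1.4926] deg 97.69095562538028
```

View pics/stand.png

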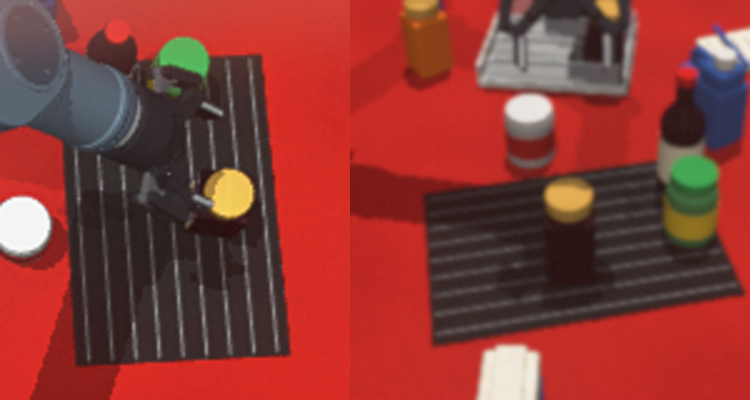

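The jar stands upright on the mat with its lid at crop (230,193) in the top view. I'll compare the camera and kinematic positions before regrasping.

```bash
python3 - <<'E'
from h import *
print("top",ray("top",(230.5/2.5-.5+320,192.5/2.5-.5+130),.133),"side",ray("side",((569-350)/2.2222-.5+220,190/2.2222-.5+160),.133))
R=tool([0,0,-1],[.107,.994,0])
rel([.4953,-.2497,.27],R)
E
```

```text
top [ 0.4949 -0.2537  0.133 ] side [ 0.4972 -0.2464  0.133 ]
shift [-0.0233  0.0004  0.0451] rot [-0.5815  0.5857 -1.4966] deg 97.92287879798563
```

```bash
python3 -m handwheel '[-0.023,0,0.045,-0.58,0.586,-1.497, -0.023,0,0.045,-0.58,0.586,-1.497, -0.023,0,0.045,-0.58,0.586,-1.497, -0.023,0,0.045,-0.58,0.586,-1.497, -0.023,0,0.045,-0.58,0.586,-1.497, -0.023,0,0.045,-0.58,0.586,-1.497, -0.023,0,0.045,-0.58,0.586,-1.497, -0.023,0,0.045,-0.58,0.586,-1.497, -0.023,0,0.045,-0.58,0.586,-1.497, -0.023,0,0.045,-0.58,0.586,-1.497]'
python3 - <<'E'
from h import *
from bench import sense;print(sense()["q"])
rel([.4953,-.2497,.25],tool([0,0,-1],[.107,.994,0]))
E
```

```text
clock: 10.9
position: [0.495, -0.2464, 0.2663]
eef_rot: [[-0.955, 0.294, 0.05], [0.289, 0.953, -0.092], [-0.075, -0.074, -0.994]]
force: [-0.3, -0.0, -0.3]
gripper_width: 0.0852
grip_force: 0.0
[ 0.023   0.329   0.3935  1.8746 -0.0749  0.881   1.7122]
shift [ 0.     -0.0019  0.0165] rot [-0.0809  0.0676 -0.1889] deg 12.393720897859787
```

```bash
python3 -m handwheel '[0,-0.002,0.0165,-0.08,0.068,-0.189, 0,-0.002,0.0165,-0.08,0.068,-0.189, 0,-0.002,0.0165,-0.08,0.068,-0.189, 0,-0.002,0.0165,-0.08,0.068,-0.189]'
python3 - <<'E'
from h import *
from bench import sense;print(sense()["q"])
rel([.4953,-.2497,.104],tool([0,0,-1],[.107,.994,0]))
E
```

```text
clock: 11.3
position: [0.4957, -0.2502, 0.2503]
eef_rot: [[-0.993, 0.114, 0.002], [0.114, 0.993, -0.004], [-0.002, -0.004, -1.0]]
force: [-0.8, -0.4, 0.1]
gripper_width: 0.0854
grip_force: 0.0
[ 0.1282  0.3904  0.329   1.8177 -0.1476  0.9541  1.9757]
shift [0.0008 0.0011 0.1463] rot [-0.004   0.0024 -0.0072] deg 0.4915596347878547
```

```bash
python3 -m handwheel '[0.001,0.001,0.03,-0.004,0.002,0, 0.001,0.001,0.06,-0.004,0.002,0, 0.001,0.001,0.09,-0.004,0.002,0, 0.001,0.001,0.115,-0.004,0.002,0, 0.001,0.001,0.13,-0.004,0.002,0, 0.001,0.001,0.14,-0.004,0.002,0, 0.001,0.001,0.146,-0.004,0.002,0, 0.001,0.001,0.146,-0.004,0.002,0]'
python3 -m handwheel '[0,0,0,0,0,0, 0,0,0,0,0,0, 0,0,0,0,0,0, 0,0,0,0,0,0, 0,0,0,0,0,0, 0,0,0,0,0,0, 0,0,0,0,0,0, 0,0,0,0,0,0]' -0.6 60
```

```text
clock: 12.1
position: [0.4958, -0.2503, 0.1056]
eef_rot: [[-0.994, 0.113, 0.003], [0.113, 0.994, 0.0], [-0.003, 0.0, -1.0]]
force: [-0.6, -0.1, 0.0]
gripper_width: 0.0851
grip_force: 0.0
clock: 12.9
position: [0.4964, -0.2511, 0.1068]
eef_rot: [[-0.994, 0.113, 0.005], [0.113, 0.994, -0.001], [-0.005, -0.0, -1.0]]
force: [-0.8, -0.3, 5.7]
gripper_width: 0.0591
grip_force: 65.4
```

```bash
python3 -m handwheel '[0,0,-0.02,0,0,0, 0,0,-0.06,0,0,0, 0,0,-0.11,0,0,0, 0,0,-0.16,0,0,0, 0,0,-0.20,0,0,0, 0,0,-0.205,0,0,0, 0,0,-0.205,0,0,0]'
python3 - <<'E'
from h import *
rel([.58,.0,.31],tool([0,0,-1],[.84,.54,0]))
rel([.68,.195,.31],tool([0,0,-1],[np.cos(.238),-np.sin(.238),0]))
E
```

```text
clock: 13.6
position: [0.495, -0.2504, 0.311]
eef_rot: [[-0.994, 0.113, 0.004], [0.113, 0.994, 0.0], [-0.004, 0.001, -1.0]]
force: [-0.2, 0.1, -5.1]
gripper_width: 0.0587
grip_force: 68.0
shift [-0.0561  0.2584  0.0014] rot [0.0024 0.0035 0.8861] deg 50.77118047995279
shift [-0.1334  0.4635  0.0018] rot [0.0039 0.0024 1.6955] deg 97.14250755348938
```

```bash
python3 -m handwheel '[-0.01,0.035,0,0,0,0.13, -0.02,0.075,0,0,0,0.26, -0.033,0.116,0,0,0,0.4, -0.046,0.16,0,0,0,0.54, -0.06,0.2,0,0,0,0.67, -0.07,0.24,0,0,0,0.8, -0.08,0.28,0,0,0,0.93, -0.09,0.32,0,0,0,1.06, -0.1,0.36,0,0,0,1.2, -0.11,0.38,0,0,0,1.32]'
python3 - <<'E'
from h import *
from bench import sense;print(sense()["q"])
rel([.68,.195,.31],tool([0,0,-1],[np.cos(.238),-np.sin(.238),0]))
E
```

```text
clock: 14.6
position: [0.6458, 0.1203, 0.307]
eef_rot: [[-0.137, 0.991, -0.003], [0.991, 0.137, 0.002], [0.002, -0.003, -1.0]]
force: [-0.4, 0.1, -5.1]
gripper_width: 0.0587
grip_force: 67.9
[-0.5654  0.5385  0.4738  1.4819 -0.2575  1.186   0.0858]
shift [ 0.0693  0.0441 -0.003 ] rot [-0.0033 -0.0015  0.3753] deg 21.506453964443143
```

```bash
python3 -m handwheel '[0.02,0.015,0,0,0,0.1, 0.045,0.03,0,0,0,0.22, 0.069,0.044,-0.003,-0.003,-0.001,0.35, 0.069,0.044,-0.003,-0.003,-0.001,0.375, 0.069,0.044,-0.003,-0.003,-0.001,0.375, 0.069,0.044,-0.003,-0.003,-0.001,0.375]'
python3 - <<'E'
from h import *
from bench import snapshot,sense
s=sense();print(s["q"],s["position"])
for n,(u0,v0,u1,v1) in dict(top=(190,90,310,250),side=(265,60,405,210)).items():
    a=snapshot(n)[:,:,::-1];cv2.imwrite(f"pics/e_{n}.png",a)
A=cv2.imread("pics/e_top.png")[110:250,190:310];B=cv2.imread("pics/e_side.png")[70:210,270:390]
cv2.imwrite("pics/entry.png",np.hstack([cv2.resize(A,(400,467),interpolation=2),cv2.resize(B,(400,467),interpolation=2)]))
E
```

```text
clock: 15.2
position: [0.6805, 0.1874, 0.312]
eef_rot: [[0.236, 0.972, 0.002], [0.972, -0.236, -0.003], [-0.002, 0.003, -1.0]]
force: [-0.3, -0.3, -5.3]
gripper_width: 0.0592
grip_force: 68.0
[-0.6601  0.6411  0.5488  1.3319 -0.3305  1.2576 -0.3376] [0.6805 0.1874 0.312 ]
```

View pics/entry.png

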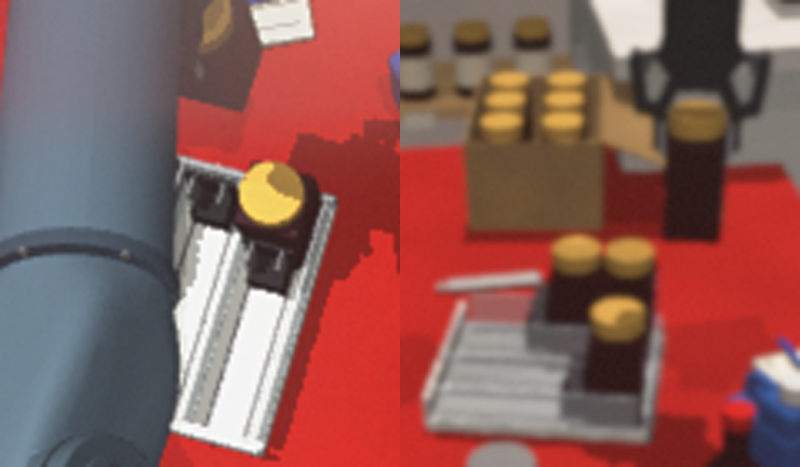

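The arm hides the middle lane from the top camera here. In the side view the jar is held upright at about (695,170). I'll refine the tray pose with a lid-outline fit, calibrated on the jar in hand.

```bash
cat >fit.py <<'E'
from h import *
from scipy.optimize import least_squares
th=np.linspace(0,2*np.pi,60)
def hull(n,x,y,zb):
    P=np.vstack([np.c_[x+.028*np.cos(th),y+.028*np.sin(th),0*th+zb+h] for h in(.110,.130)])
    return cv2.convexHull(proj(n,P).astype(np.float32)).reshape(-1,2)
def lidfit(img,n,x,y,zb):
    "fit x,y of a lid to its gold mask (bounding hull match), known height"
    a=cv2.imread(img);a=cv2.resize(a,None,fx=4,fy=4,interpolation=cv2.INTER_CUBIC);h=cv2.cvtColor(a,cv2.COLOR_BGR2HSV)
    m=(h[...,0]>10)&(h[...,0]<32)&(h[...,1]>90)&(h[...,2]>70)
    c=hull(n,x,y,zb);r=np.zeros(m.shape,np.uint8);q=((c+.5)*4-.5)
    cv2.fillConvexPoly(r,q.astype(np.int32),1);r=cv2.dilate(r,np.ones((21,21)))
    m=(m&(r>0)).astype(np.uint8)
    def cost(p):
        k=np.zeros(m.shape,np.uint8);cv2.fillPoly(k,[np.round(((hull(n,p[0],p[1],zb)+.5)*4-.5)*16).astype(np.int32)],1,shift=4);return np.sum(k!=m)
    best=min((cost((x+dx,y+dy)),x+dx,y+dy) for dx in np.arange(-.010,.0101,.001) for dy in np.arange(-.010,.0101,.001))
    return np.array(best),m.sum()
E
python3 - <<'E'
from fit import *
zl=.012;c,s_=np.cos(-.238),np.sin(-.238)
pts={k:(.539+x*c-y*s_,.230+x*s_+y*c) for k,(x,y) in dict(LF=(.075,.068),LB=(.015,.068),RF=(.075,-.068)).items()}
R={}
for n in("top","side"):
    for k,(x,y) in pts.items():R[n,k]=lidfit(f"pics/{n}0.png",n,x,y,zl);print(n,k,*R[n,k])
print("stand top",*lidfit("pics/st.png","top",.4953,-.2497,.003),"side",*lidfit("pics/ss.png","side",.4953,-.2497,.003))
print("hand side",*lidfit("pics/e_side.png","side",.6805,.1874,.312-.1035))
E
```

```text
top LF [698.       0.6279   0.2804] 5674
top LB [577.       0.5706   0.2955] 5865
top RF [297.       0.5969   0.1482] 5267
side LF [533.       0.6289   0.2794] 3005
side LB [448.       0.5726   0.2945] 2870
side RF [595.       0.5989   0.1482] 3642
stand top [417.       0.4953  -0.2537] 5409 side [529.       0.4963  -0.2517] 6606
hand side [102.       0.6805   0.1834] 3221
```

```bash
python3 - <<'E'
from h import *
R=tool([0,0,-1],[np.cos(.236),-np.sin(.236),0])
rel([.6645,.2050,.1665],R)
E
```

```text
shift [ 0.0134 -0.0209  0.1467] rot [ 0.0046  0.0008 -0.0028] deg 0.3097007678867169
```

```bash
python3 -m handwheel '[0.013,-0.021,0,0.002,0,-0.002, 0.013,-0.021,0.03,0.004,0,-0.002, 0.013,-0.021,0.06,0.004,0,-0.002, 0.013,-0.021,0.09,0.004,0,-0.002, 0.013,-0.021,0.115,0.004,0,-0.002, 0.013,-0.021,0.135,0.004,0,-0.002, 0.013,-0.021,0.146,0.004,0,-0.002, 0.013,-0.021,0.146,0.004,0,-0.002, 0.013,-0.021,0.146,0.004,0,-0.002]'
python3 - <<'E'
from fit import *
from bench import snapshot,sense
s=sense();p=s["position"];cv2.imwrite("pics/e2_side.png",snapshot("side")[:,:,::-1])
print("side",*lidfit("pics/e2_side.png","side",p[0],p[1],p[2]-.1035),p)
B=cv2.imread("pics/e2_side.png")[130:215,265:375];cv2.imwrite("pics/entry2.png",cv2.resize(B,None,fx=7,fy=7,interpolation=2))
rel([.6645,.2050,.1665],tool([0,0,-1],[np.cos(.236),-np.sin(.236),0]),s)
E
```

```text
clock: 16.2
position: [0.6656, 0.2061, 0.1691]
eef_rot: [[0.234, 0.972, 0.003], [0.972, -0.234, 0.0], [0.001, 0.003, -1.0]]
force: [0.7, -0.4, -3.8]
gripper_width: 0.0588
grip_force: 67.9
side [155.       0.6656   0.2021] 2989 [0.6656 0.2061 0.1691]
shift [-0.0014 -0.0008  0.0026] rot [ 0.0031 -0.0011  0.0001] deg 0.18996374928506735
```

View pics/entry2.png

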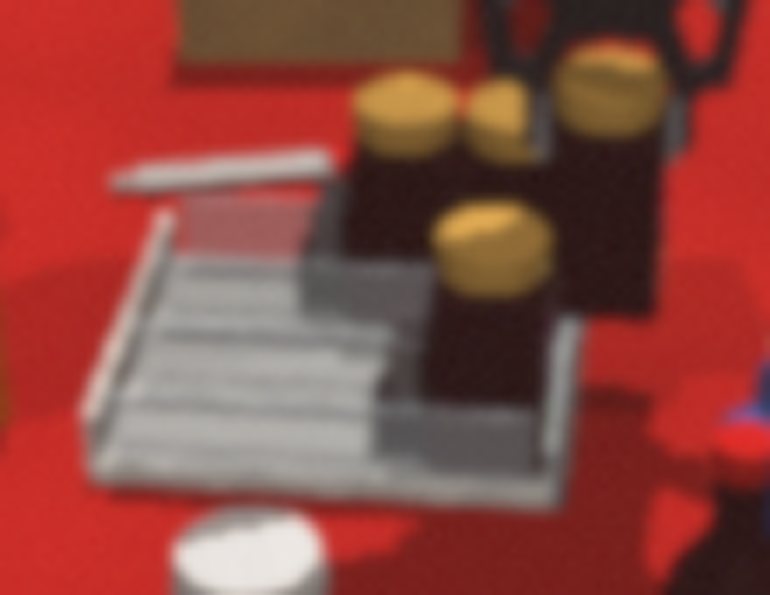

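The held jar is clear in front of the middle lane, at crop (610,200), its bottom above the divider tops. I'll press back along the lane.

```bash
python3 -m handwheel '[-0.001,-0.003,0.003,0.003,0,0, -0.001,-0.008,0.003,0.003,0,0, -0.001,-0.014,0.003,0.003,0,0, -0.001,-0.020,0.003,0.003,0,0, -0.001,-0.027,0.003,0.003,0,0, -0.001,-0.034,0.003,0.003,0,0, -0.001,-0.041,0.003,0.003,0,0, -0.001,-0.048,0.003,0.003,0,0, -0.001,-0.054,0.003,0.003,0,0, -0.001,-0.056,0.003,0.003,0,0]'
python3 -m handwheel '[0,0,0,0,0,0, 0,0,0,0,0,0]'
python3 - <<'E'
from fit import *
from bench import snapshot,sense
s=sense();p=s["position"];n=np.array([.235,.972]);x=np.array([.972,-.235]);d=p[:2]-[.6137,.2177]
print("tray x",.075+d@x,"lat",d@n,"bottom",p[2]-.1035,"yaw",np.arctan2(s["eef_rot"][1,1],s["eef_rot"][0,1]))
cv2.imwrite("pics/e3_side.png",snapshot("side")[:,:,::-1])
print("side",*lidfit("pics/e3_side.png","side",p[0],p[1],p[2]-.1035),p)
E
```

```text
clock: 17.25
position: [0.6096, 0.2189, 0.165]
eef_rot: [[0.233, 0.972, -0.001], [0.972, -0.233, 0.001], [0.001, -0.002, -1.0]]
force: [2.2, -1.1, -3.9]
gripper_width: 0.0592
grip_force: 68.2
clock: 17.45
position: [0.6105, 0.2187, 0.165]
eef_rot: [[0.233, 0.972, -0.001], [0.972, -0.233, 0.001], [0.001, -0.001, -1.0]]
force: [2.5, 0.0, -3.8]
gripper_width: 0.0591
grip_force: 68.1
tray x 0.0716194526604739 lat 0.00017658392001980002 bottom 0.06154059136932426 yaw -0.2355035806401559
side [313.       0.6095   0.2147] 3127 [0.6105 0.2187 0.165 ]
```

```bash
python3 -m handwheel '[0,0,0.002,0,0,0, 0,0,0.004,0,0,0, 0,0,0.006,0,0,0, 0,0,0.0075,0,0,0, 0,0,0.0085,0,0,0]'
python3 -m handwheel '[0,0,0.002,0,0,0, 0,0,0.004,0,0,0, 0,0,0.006,0,0,0, 0,0,0.006,0,0,0]'
```

```text
clock: 18.0
position: [0.6107, 0.218, 0.1591]
eef_rot: [[0.234, 0.972, -0.001], [0.972, -0.234, 0.002], [0.001, -0.001, -1.0]]
force: [-6.2, -4.9, 23.2]
gripper_width: 0.0583
grip_force: 71.5
clock: 18.4
position: [0.611, 0.2173, 0.1583]
eef_rot: [[0.234, 0.972, -0.001], [0.972, -0.234, 0.004], [0.003, -0.002, -1.0]]
force: [-19.7, -9.0, 55.3]
gripper_width: 0.0588
grip_force: 75.7
```

```bash
python3 -c "
from h import *
from bench import sense;s=sense();print(s['force'],s['ft_torque'],s['position'])"
python3 -m handwheel '[0,0,-0.004,0,0,0, 0,0,-0.008,0,0,0, 0,0,-0.0145,0,0,0, 0,0,-0.0145,0,0,0]'
python3 - <<'E'
from fit import *
from bench import snapshot,sense
s=sense();print(s['force'],s['ft_torque'],s['position'])
cv2.imwrite("pics/e4_side.png",snapshot("side")[:,:,::-1]);p=s["position"]
print("side",*lidfit("pics/e4_side.png","side",p[0],p[1],p[2]-.1035),p)
B=cv2.imread("pics/e4_side.png")[130:215,265:375];cv2.imwrite("pics/v4.png",cv2.resize(B,None,fx=7,fy=7,interpolation=2))
E
```

```text
[-19.7452  -9.0322  55.2629] [-0.9839  5.1476  0.5516] [0.611  0.2173 0.1583]
clock: 18.8
position: [0.6105, 0.2183, 0.1652]
eef_rot: [[0.233, 0.972, -0.001], [0.972, -0.233, 0.0], [0.0, -0.001, -1.0]]
force: [2.4, -0.2, -3.6]
gripper_width: 0.0586
grip_force: 68.1
[ 2.424  -0.2393 -3.5699] [-0.1492 -0.6138 -0.0133] [0.6105 0.2183 0.1652]
side [325.       0.6105   0.2153] 3140 [0.6105 0.2183 0.1652]
```

View pics/v4.png

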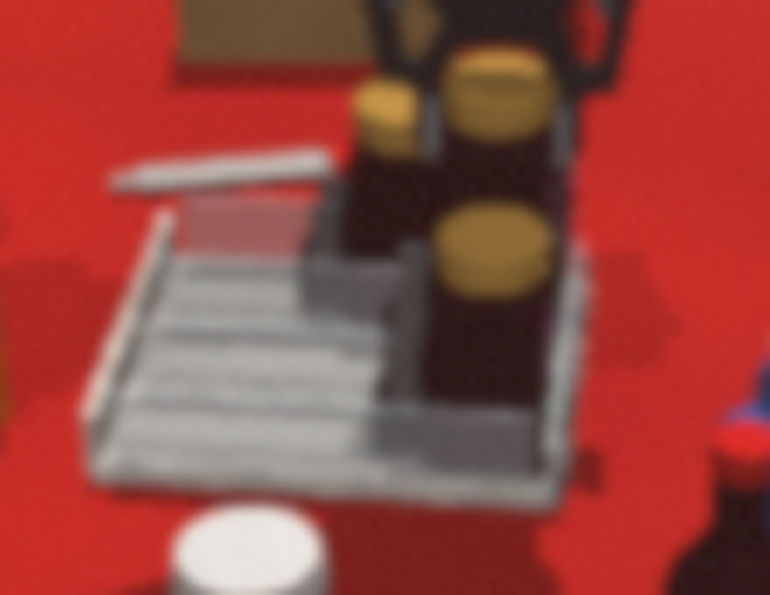

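Contact came on the left divider: the moments put the resultant about 25 mm to the left. I've lifted off again, so I'll shift 3 mm right and retry.

```bash
python3 -m handwheel '[-0.0015,0,0,0,0,0, -0.003,0,0,0,0,0, -0.003,0,0.002,0,0,0, -0.003,0,0.004,0,0,0, -0.003,0,0.006,0,0,0, -0.003,0,0.0075,0,0,0, -0.003,0,0.009,0,0,0, -0.003,0,0.010,0,0,0]'
python3 -c "
from bench import sense;s=sense();print(s['ft_torque'])"
```

```text
clock: 19.65
position: [0.6095, 0.2155, 0.1548]
eef_rot: [[0.233, 0.972, -0.001], [0.972, -0.233, 0.001], [0.0, -0.001, -1.0]]
force: [1.3, 0.4, -4.2]
gripper_width: 0.0589
grip_force: 68.1
[-0.16090097 -0.59329212 -0.01022314]
```

```bash
python3 -m handwheel '[0,0,0.003,0,0,0, 0,0,0.006,0,0,0, 0,0,0.009,0,0,0, 0,0,0.012,0,0,0, 0,0,0.015,0,0,0]'
python3 -m handwheel '[0,0,0.003,0,0,0, 0,0,0.006,0,0,0, 0,0,0.009,0,0,0, 0,0,0.012,0,0,0, 0,0,0.015,0,0,0]'
```

```text
clock: 20.15
position: [0.6096, 0.2156, 0.1397]
eef_rot: [[0.233, 0.972, -0.001], [0.972, -0.233, 0.001], [0.0, -0.001, -1.0]]
force: [2.8, -0.4, -3.3]
gripper_width: 0.059
grip_force: 68.1
clock: 20.65
position: [0.6095, 0.2156, 0.1248]
eef_rot: [[0.233, 0.972, -0.001], [0.972, -0.233, 0.001], [0.0, -0.001, -1.0]]
force: [4.2, -0.9, -4.3]
gripper_width: 0.0586
grip_force: 68.1
```

```bash
python3 -m handwheel '[0,0,0.002,0,0,0, 0,0,0.0035,0,0,0, 0,0,0.0035,0,0,0]'
```

```text
clock: 20.95
position: [0.6093, 0.2157, 0.1212]
eef_rot: [[0.233, 0.972, -0.001], [0.972, -0.233, 0.001], [0.0, -0.002, -1.0]]
force: [2.4, -0.9, -5.5]
gripper_width: 0.0585
grip_force: 67.9
```

```bash
python3 -m handwheel '[0,0,0.001,0,0,0, 0,0,0.002,0,0,0, 0,0,0.003,0,0,0, 0,0,0.003,0,0,0]'
python3 -m handwheel '[0,0,0.001,0,0,0, 0,0,0.002,0,0,0, 0,0,0.0025,0,0,0, 0,0,0.0025,0,0,0]'
```

```text
clock: 21.35
position: [0.6095, 0.2157, 0.1184]
eef_rot: [[0.233, 0.972, -0.001], [0.972, -0.233, 0.001], [0.001, -0.001, -1.0]]
force: [1.9, 0.3, -5.4]
gripper_width: 0.0588
grip_force: 68.1
clock: 21.75
position: [0.6096, 0.2157, 0.1161]
eef_rot: [[0.233, 0.972, -0.001], [0.972, -0.233, 0.001], [0.001, -0.001, -1.0]]
force: [2.9, 0.5, -3.9]
gripper_width: 0.0588
grip_force: 68.4
```

```bash
python3 -m handwheel '[0,0,0.0007,0,0,0, 0,0,0.0014,0,0,0, 0,0,0.0014,0,0,0]'
python3 -m handwheel '[0,0,0.0007,0,0,0, 0,0,0.0012,0,0,0, 0,0,0.0012,0,0,0]'
```

```text
clock: 22.05
position: [0.6097, 0.216, 0.1159]
eef_rot: [[0.233, 0.972, -0.001], [0.972, -0.233, 0.002], [0.001, -0.001, -1.0]]
force: [-2.5, -1.0, 7.8]
gripper_width: 0.0587
grip_force: 69.7
clock: 22.35
position: [0.6098, 0.216, 0.1159]
eef_rot: [[0.233, 0.972, -0.001], [0.972, -0.233, 0.002], [0.002, -0.001, -1.0]]
force: [-5.2, -0.2, 17.6]
gripper_width: 0.059
grip_force: 70.8
```

On the floor. I'll unload slightly and ease forward to the front stop.

```bash
python3 -m handwheel '[0,0,-0.0015,0,0,0, 0,0.0005,-0.0015,0,0,0, 0,0.001,-0.0015,0,0,0, 0,0.0015,-0.0015,0,0,0, 0,0.002,-0.0015,0,0,0, 0,0.002,-0.0015,0,0,0]'
python3 -m handwheel '[0,0.0005,0,0,0,0, 0,0.001,0,0,0,0, 0,0.0015,0,0,0,0, 0,0.0015,0,0,0,0]'
```

```text
clock: 22.95
position: [0.6102, 0.2159, 0.116]
eef_rot: [[0.233, 0.972, -0.004], [0.972, -0.233, 0.002], [0.001, -0.005, -1.0]]
force: [-6.3, -0.4, 13.6]
gripper_width: 0.0591
grip_force: 70.3
clock: 23.35
position: [0.6105, 0.2159, 0.1161]
eef_rot: [[0.233, 0.973, -0.007], [0.973, -0.233, 0.002], [0.001, -0.007, -1.0]]
force: [-10.5, 1.2, 17.8]
gripper_width: 0.0587
grip_force: 70.8
```

```bash
python3 -m handwheel '[0,0,-0.001,0,0,0, 0,0,-0.002,0,0,0, 0,0,-0.002,0,0,0]'
python3 - <<'E'
from fit import *
from bench import snapshot,sense
s=sense();p=s['position'];print(s['force'],s['ft_torque'])
cv2.imwrite("pics/e5_side.png",snapshot("side")[:,:,::-1])
print("side",*lidfit("pics/e5_side.png","side",p[0],p[1],.012),p)
B=cv2.imread("pics/e5_side.png")[130:215,265:375];cv2.imwrite("pics/v5.png",cv2.resize(B,None,fx=7,fy=7,interpolation=2))
E
```

```text
clock: 23.65
position: [0.6131, 0.2147, 0.1165]
eef_rot: [[0.233, 0.972, -0.001], [0.972, -0.233, 0.0], [0.0, -0.001, -1.0]]
force: [2.6, -0.2, -3.5]
gripper_width: 0.0594
grip_force: 68.0
[ 2.5758 -0.1869 -3.4573] [-0.0573 -0.5832 -0.036 ]
side [1026.        0.6121    0.2077] 3797 [0.6131 0.2147 0.1165]
```

View pics/v5.png

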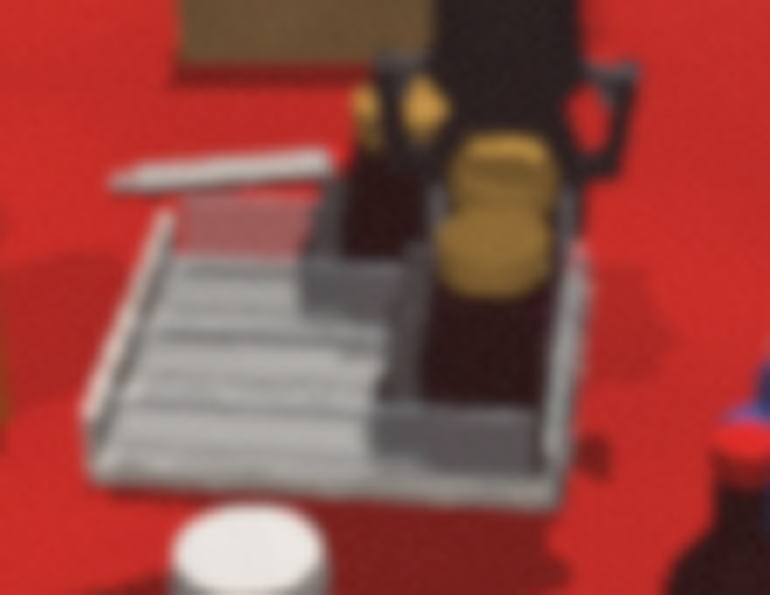

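The jar is down in the lane at crop (505,170), level with its neighbours, and the pusher is pressing on its back. I'll creep forward to find the stop.

```bash
python3 -m handwheel '[0,0.0005,0,0,0,0, 0,0.001,0,0,0,0, 0,0.0015,0,0,0,0, 0,0.0015,0,0,0,0]'
python3 -m handwheel '[0,0.0005,0,0,0,0, 0,0.001,0,0,0,0, 0,0.0015,0,0,0,0, 0,0.0015,0,0,0,0]'
```

```text
clock: 24.1
position: [0.6144, 0.2144, 0.1167]
eef_rot: [[0.233, 0.972, -0.001], [0.972, -0.233, 0.001], [0.0, -0.001, -1.0]]
force: [1.1, 1.0, -6.9]
gripper_width: 0.0591
grip_force: 67.9
clock: 24.5
position: [0.6147, 0.2144, 0.1167]
eef_rot: [[0.233, 0.972, -0.003], [0.972, -0.233, 0.001], [0.0, -0.004, -1.0]]
force: [-3.6, 0.9, -3.6]
gripper_width: 0.0587
grip_force: 68.2
```

```bash
python3 -m handwheel '[0,-0.0008,0,0,0,0, 0,-0.0008,0.0005,0,0,0, 0,-0.0008,0.001,0,0,0, 0,-0.0008,0.001,0,0,0]'
python3 -m handwheel '[0,0,0,0,0,0, 0,0,0,0,0,0, 0,0,0,0,0,0, 0,0,0,0,0,0, 0,0,0,0,0,0, 0,0,0,0,0,0]' 0.6 20
```

```text
clock: 24.9
position: [0.6146, 0.2145, 0.1161]
eef_rot: [[0.233, 0.972, -0.002], [0.972, -0.233, 0.001], [0.001, -0.002, -1.0]]
force: [-4.7, 1.0, -0.1]
gripper_width: 0.0587
grip_force: 68.7
clock: 25.5
position: [0.6152, 0.2143, 0.116]
eef_rot: [[0.233, 0.972, -0.001], [0.972, -0.233, 0.001], [0.001, -0.001, -1.0]]
force: [0.3, 1.0, 0.9]
gripper_width: 0.0683
grip_force: 0.0
```

```bash
python3 -m handwheel '[0,0,-0.003,0,0,0, 0,0,-0.01,0,0,0, 0,0,-0.02,0,0,0, 0,0,-0.04,0,0,0, 0,0,-0.07,0,0,0, 0,0,-0.11,0,0,0, 0,0,-0.15,0,0,0, 0,0,-0.19,0,0,0, 0,-0.05,-0.2,0,0,0, 0,-0.1,-0.2,0,0,0]' 0.8
python3 -m handwheel '[0,-0.05,0,0,0,0, 0,-0.1,0,0,0,0, 0,-0.15,0,0,0,0, 0,-0.15,0,0,0,0, 0,-0.15,0,0,0,0]'
python3 - <<'E'
from fit import *
from bench import snapshot
for n in("side","top"):
    cv2.imwrite(f"pics/f_{n}.png",snapshot(n)[:,:,::-1])
t=[(n,k) for n in("side",) for k in(0,)]
for k,(x,y) in dict(LF=(.6284,.2799),LB=(.5716,.295),RF=(.5979,.1482),JAR=(.6135,.2135)).items():print(k,*lidfit("pics/f_side.png","side",x,y,.012),*lidfit("pics/f_top.png","top",x,y,.012))
A=cv2.imread("pics/f_top.png")[130:250,190:310];B=cv2.imread("pics/f_side.png")[120:220,270:370]
cv2.imwrite("pics/final.png",np.hstack([cv2.resize(A,(400,400),interpolation=2),cv2.resize(B,(400,400),interpolation=2)]))
E
```

```text
clock: 26.5
position: [0.5201, 0.2369, 0.3192]
eef_rot: [[0.236, 0.972, 0.005], [0.972, -0.236, 0.003], [0.004, 0.004, -1.0]]
force: [0.3, 1.4, -0.5]
gripper_width: 0.0769
grip_force: 0.0
clock: 27.0
position: [0.3726, 0.2728, 0.3172]
eef_rot: [[0.231, 0.973, -0.0], [0.973, -0.231, 0.003], [0.003, -0.001, -1.0]]
force: [-0.5, -0.2, 0.4]
gripper_width: 0.0768
grip_force: 0.0
LF [1178.        0.6254    0.2699] 3728 [767.       0.6284   0.2799] 5789
LB [752.       0.5726   0.294 ] 3191 [682.       0.5706   0.295 ] 6004
RF [1089.        0.5979    0.1452] 4142 [293.       0.5969   0.1482] 5390
JAR [1892.        0.6125    0.2045] 4677 [285.       0.6135   0.2145] 5472
```

View pics/final.png

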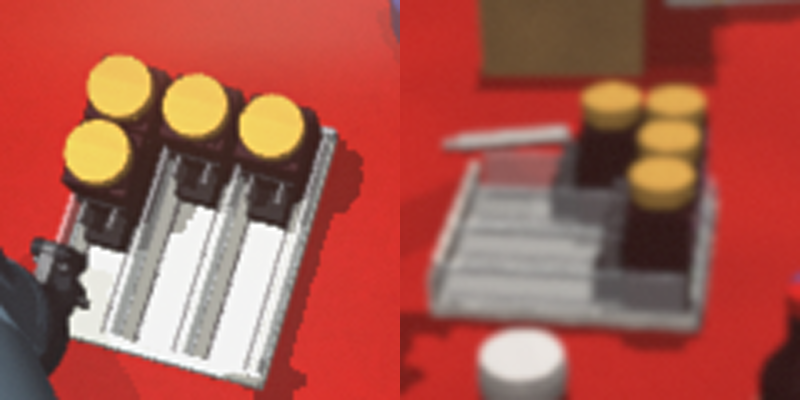

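The middle jar, with its lid at (195,105), stands in line between its neighbours with the pusher right behind it. The fitted lid centre is within 1 mm of the neighbours' midpoint, and the neighbours have not moved.

```bash
python3 -c "
from bench import sign_off;print(sign_off())"
```

```text
the job is handed in; nothing more can be done
None
```

The jar is upright in the middle lane against the front stop, with its label side turned to the front and the pusher behind it, and the job is handed in (no verdict was returned). On the first try it touched the left divider at about 55 N, so I lifted it and re-entered 3 mm to the right. In the last pictures the neighbouring jars are where they started.

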